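# Clear the toolbox lid and hold it open

## Task

The length of round wooden stock that was just sawn still lies in the V-groove of the toolbox lid: lay it back on the pile in the wooden tray, without dropping it, so that it rests in the gap between the two pieces there, in line with them and within the length of the tray. Then lift the toolbox lid, which falls shut by itself, and hold it open at about 50 degrees from shut so that I can reach in from the other side; finish while still holding it there, steady, with the fingers. Leave the drill, the tape measure and the glue bottle where they stand.

Things in the scene. Friction and masses are not known exactly. Their poses are not given: they have to be found in the camera images.
- toolbox: Black plastic hand toolbox, fixed to the bench, 190 (x) by 320 (y) by 150 mm high to the top of its shut grey lid (handle not counted). Origin: centre of its underside; x points from the hinge side (nearest the robot) to the latch side (away from the robot, latches undone), z up. The lid is 35 mm deep with 4 mm walls.
- lid (a joint): Angle of the lid in rad: 0 shut, growing as its latch side rises and swings towards the robot; stop at 1.75. The hinge turns freely: the lid (about 0.55 kg) falls shut below about 1.2 and is held up by nothing but you; 50 degrees is 0.873.
- hinge (a point): Middle of the lid's hinge line, on the toolbox's hinge side, 115 mm above the bench; the hinge line runs along the toolbox's y.
- handle (a point): Middle of the carrying handle's bar, moving with the lid: a round black bar 18 mm thick, 96 mm long along the toolbox's y, on two posts 12 mm wide (72 mm clear between them), its axis 42 mm above the lid's top. With the lid shut it is 95 mm along x from the hinge line and 77 mm above it. Axes: the lid's, x from hinge to latch side, z out of its top.
- groove (a point): Middle of the V-groove's bottom line, 15 mm below the lid's top; the groove (30 mm wide at the top, 90 degrees) runs along x right across the lid, 112 mm to the +y side of the toolbox's middle. Moves with the lid.
- lid_front (a point): Middle of the lower edge of the lid's latch side, moving with the lid, 190 mm from the hinge line and level with it when shut.
- dowel: The sawn piece of round stock, plain pale wood, 40 mm thick and 160 mm long, about 0.15 kg, at the start lying in the V-groove of the lid with its axis 163 mm above the bench (13 mm above the lid's top). Its own x is its long axis; its origin is on its skin (use dowel_center).
- dowel_center (a point): Middle of the sawn piece, on its axis.
- tray: Shallow open wooden tray, fixed to the bench left or right of the toolbox, 202 (x) by 94 (y) by 30 mm high, walls and floor 6 mm. Origin: centre of its underside; x along its length, z up. Two pieces of round stock lie in it side by side along x, tops 46 mm above the bench; a third in the gap on them has its axis 59 to 61 mm above the bench.
- stock_a: Piece of round stock, plain pale wood, 40 mm thick, 160 mm long, lying loose in the tray on its -y side; x is its long axis.
- stock_a_center (a point): Middle of that piece, on its axis.
- stock_b: The same, on the tray's +y side.
- stock_b_center (a point): Middle of that piece, on its axis.
- drill: Cordless drill standing on its battery, about 185 by 75 by 205 mm high, on the other side of the toolbox from the tray; origin: centre of its underside. To be left alone.
- tape: Tape measure, about 70 by 44 by 66 mm, standing beyond the toolbox; origin: centre of its underside. To be left alone.
- glue: White glue bottle, 64 mm thick and 170 mm tall, standing beyond the toolbox; origin: centre of its underside. To be left alone.
Things that resemble listed ones, but are neither listed nor needed, are in the scene too. Leave any green or purple look-alike of the dowel alone.

How it is judged (in metres and radians):
On the way:
1. the sawn piece lies released in the gap on top of the two pieces in the tray, with the lid still shut (x of dowel_center in the frame of tray between -0.022 and 0.022 m and y of dowel_center in the frame of tray between -0.007 and 0.007 m and z of dowel_center in the frame of tray between 0.052 and 0.066 m and angle between the x axis of dowel and the x axis of tray, either way round below 0.12 rad and contact force between dowel and stock_a above 0.05 N and contact force between dowel and stock_b above 0.05 N and linear speed of dowel below 0.03 m/s and contact force between the fingers and dowel below 0.05 N and y of stock_a_center in the frame of tray between -0.026 and -0.015 m and z of stock_a_center in the frame of tray between 0.02 and 0.032 m and y of stock_b_center in the frame of tray between 0.015 and 0.026 m and z of stock_b_center in the frame of tray between 0.02 and 0.032 m and value of joint lid below 0.1 rad), for 0.3 s.
At the end, for the whole second after the job is handed in: The fingers alone hold the lid still at 50 degrees from shut, give or take 7. The sawn piece rests untouched on both pieces in the tray, within 7 mm of the middle of the gap, 7 degrees of the tray's direction and 22 mm of its middle lengthways; those two lie on the tray's floor as before (x of dowel_center in the frame of tray between -0.022 and 0.022 m and y of dowel_center in the frame of tray between -0.007 and 0.007 m and z of dowel_center in the frame of tray between 0.052 and 0.066 m and angle between the x axis of dowel and the x axis of tray, either way round below 0.12 rad and contact force between dowel and stock_a above 0.05 N and contact force between dowel and stock_b above 0.05 N and linear speed of dowel below 0.03 m/s and contact force between each of the fingers, lid and dowel below 0.05 N and y of stock_a_center in the frame of tray between -0.026 and -0.015 m and z of stock_a_center in the frame of tray between 0.02 and 0.032 m and y of stock_b_center in the frame of tray between 0.015 and 0.026 m and z of stock_b_center in the frame of tray between 0.02 and 0.032 m and value of joint lid between 0.75 and 0.995 rad and contact force between lid and the fingers above 0.5 N and velocity of joint lid between -0.05 and 0.05 rad/s and contact force between lid and drill below 0.05 N and contact force between lid and tape below 0.05 N and contact force between lid and glue below 0.05 N); the arm keeps its last pose, push and grip.
It fails at once if the lid was opened before the sawn piece was on the pile (value of joint lid above 0.15 rad and distance between dowel_center and tray above 0.1 m).
It fails at once if the sawn piece was dropped (linear speed of dowel above 0.5 m/s and contact force between the fingers and dowel below 0.05 N).
It fails at once if the drill was disturbed (distance of drill from where it was at the start of the episode above 0.03 m).
It fails at once if the tape measure was disturbed (distance of tape from where it was at the start of the episode above 0.03 m).
It fails at once if the glue bottle was disturbed (distance of glue from where it was at the start of the episode above 0.03 m).
It also fails if it takes over 58 s, if anything falls off the work surface, if the arm or the gripper's body presses on something with over 40 N, if the wrist force passes 120 N, or if a joint passes its speed limit or range.

## Robot

A 6-joint arm with a two-finger parallel gripper is mounted at the origin on the work surface. World frame = base frame: x ahead of the robot, y to its left, z up, the work surface at z = 0. Lengths are in mm, angles in degrees, forces in N, time in s.
With the tool pointing down it reaches from about 350 to 975 mm from the base axis. Payload 4.9 kg.
Tool frame: the origin (TCP) lies on the centre line of the jaws, within the pads' length; the fingertips stand 25 mm ahead of it and the grasp point (between the pads) lies 6 mm ahead of it; z points along the fingers, y is the line along which they close (so a half turn about z gives the same grasp; the last joint's range is limited). The gripper opens to 85 mm and grips with 20 to 120 N. Pads are 22 mm wide; open, the fingers measure 114 mm over their backs; the gripper's body (76 mm by 85 mm) begins 54 mm behind the grasp point. The pads swing forward as they close: fully open they stand 13 mm farther back than shut.
Start: joints at [-73.969, 3.019, 92.412, -0, 84.569, -6.818], TCP at [242.689, -575.937, 256.304] pointing down, gripper open.
Joint ranges: [-172.51, 172.51], [-57.92, 126.97], [3.15, 148.05], [-58.71, 238.71], [5.1, 150.11], [-179.66, 179.66]. Speed limits (degrees/s): [147.25, 147.25, 180, 180, 180, 180].

## Interface

Orientations are given as [roll, pitch, yaw] about the fixed x, y, z axes, in that order (R = Rz(yaw) Ry(pitch) Rx(roll)).
In Python, from rig import readout, snapshot, r, look_for gives the robot as it stands.
- The arm moves only by the tool move_arm, never from a script. Its arguments are lists of equal length, an entry for each row: "translation": the shift along the tool's x, y, z in cm, a list of three; "yaw": the turn about the tool's z in rad; "hand": the opening, from -1 (shut) to 1 (fully open). In form: {"translation": [[tx, ty, tz], ...], "yaw": [yaw, ...], "hand": [hand, ...]}. A call has 1 to 10 rows; each row is the pose to reach, as a shift and turn from the pose commanded when the call began, along the tool's axes at that moment; what a row does not reach only later rows make up. A row lasts 1/10 s, in which the tool goes at most 50 mm and 8.59 degrees, less where a joint would pass 70% of its speed; a pose out of reach is approached as far as the arm can. A call with a gripper value outside its range is refused whole. The fingers move at their own pace and stop on an object; "force" is the grip in N (left out, the last holds). Time passes only in rows, so rows that repeat a pose let the fingers close. It gives the time, the measured TCP pose, the force, the opening and the grip force at its end, in the units of the state.
- readout.sense(): the state, without advancing time (a new reading comes with each control period).
- snapshot(name): name is "side" or "top" or "wrist"; returns a dict with "frame" (400x640x3 uint8, red, green, blue), "depth" (400x640 float32, mm along the optical axis (not along the pixel's ray), 0 where there is no reading), "camera_matrix" (3x3 intrinsics, pixels), "k1" (the pictures are not rectified: a ray, as slopes to the right and down, at radius r is drawn at 1 + k1 r^2 times it, then the intrinsics apply), "position" and "attitude" of the camera in the world. Camera axes: x right, y up, looking along -z (the intrinsics and any distortion apply to the point x, -y, -z); pixel columns grow to the right and rows downward; lengths in mm; the calibration is good to about 2 mm. A picture is of the moment at which its call begins.
- r.sign_off(): hands the job in; it is judged then, once.
Trained networks look in a picture, given as the dict that the camera call returned (one of the last four; its "shot" number tells which), for a name from the list of things; names that differ only in an ending like _2 or _b are one class to them, and where a whole thing is asked for, a point or a joint stands for the part that bears it (a point fixed in the world has none). Each returns a list of dicts, best first, with "score" (0 to 1); they miss things now and then, are a little off and sometimes report something else, mostly with a low value. They report only what shows in the picture. A call takes as long as a camera call. They do not tell look-alikes from the thing itself.
- look_for(thing, picture): "xyz" ([x, y, z] in mm, in world coordinates, good to about 4 mm: the middle of the surface that is visible of it).
The state is a dict: "time_s": time; "joints": joint angles; "dq": joint speeds; "joint_efforts": joint torques, N m; "tool_pos": TCP position; "eef_rot": TCP orientation; "force": force on the tool from outside, world axes, zero at the start; "wrist_torque": the same for the moment, N m; "finger_gap": finger opening in mm; "grip_force": force on a finger pad.
Only numpy, scipy, OpenCV 4.12 (cv2) and the standard library are available. Lean on these libraries where they do the work, as an engineer would, in place of code of your own. Each camera call takes 0.05 s, during which the arm holds its last target. There are 200 camera calls.

## Working session

There is one attempt and no reset: what is moved stays moved. The work goes in short steps, Python scripts to look and compute and a tool call to move; the robot and the scene stay as the last step left them, time stands still between calls to the robot, and variables do not carry over. Pictures are saved under pics/ and viewed, at most 10 in all, crops included, and the job is handed in when it is done.

Besides the shell and the picture viewer there is one more tool, called after "Call:" as name(argument=value, ...) on one line, values as JSON. move_arm: Moves the arm, as the interface text tells. Its arguments: {"type":"object","properties":{"translation":{"type":"array","items":{"type":"array","items":{"type":"number"}}},"yaw":{"type":"array","items":{"type":"number"}},"hand":{"type":"array","items":{"type":"number"}},"force":{"type":"number"}},"required":["translation","yaw","hand"]}

```bash
mkdir -p pics
cat > h.py <<'E'
import numpy as np, cv2
from scipy.spatial.transform import Rotation as R
from rig import readout, snapshot, r, look_for
def rot(a):
    a=np.array(a,float)
    return a if a.shape==(3,3) else R.from_euler('xyz',a,degrees=True).as_matrix()
def cloud(p):
    K=np.array(p["camera_matrix"]);d=p["depth"];h,w=d.shape
    u,v=np.meshgrid(np.arange(w),np.arange(h))
    x=(u-K[0,2])/K[0,0];y=(v-K[1,2])/K[1,1];xd,yd=x.copy(),y.copy()
    for _ in range(8):
        s=1+p["k1"]*(x*x+y*y);x,y=xd/s,yd/s
    P=np.stack([x*d,-y*d,-d],-1)@rot(p["attitude"]).T+np.array(p["position"])
    P[d==0]=np.nan
    return P
def save(p,n): cv2.imwrite("pics/"+n+".png",p["frame"][:,:,::-1])
E
python3 - <<'E'
from h import *
print(readout.sense())
for n in("side","top"):
    p=snapshot(n);save(p,n+"0");np.savez("/tmp/"+n,**{k:v for k,v in p.items()})
    print(n,p["position"],p["attitude"],p["k1"],p["camera_matrix"])
    for t in("toolbox","lid","dowel","tray","stock_a","drill","tape","glue","handle","groove"):
        try: print(t,[(np.round(o["xyz"]).tolist(),round(o["score"],2)) for o in look_for(t,p)])
        except Exception as e: print(t,e)
E
```

```text
{'time_s': 0.0, 'joints': array([-7.39689154e+01,  3.05687717e+00,  9.24915544e+01,  6.51226221e-06,
        8.45671235e+01, -6.81762049e+00]), 'dq': array([-0.00403284,  0.0291069 ,  0.00953146,  0.00274725,  0.01207266,
       -0.01912067]), 'joint_efforts': array([ 3.26928875e-04, -3.93688273e+01, -3.70173562e+01,  1.18792195e-05,
        7.08751773e-03,  1.35778237e-05]), 'tool_pos': array([ 242.53716027, -575.41289165,  255.07268714]), 'eef_rot': array([-1.79885263e+02, -1.37238960e-02,  2.28486908e+01]), 'force': array([ 0.20920359,  0.22676969, -0.95830968]), 'wrist_torque': array([0.00023827, 0.00093071, 0.03214084]), 'grip_force': 0.0, 'finger_gap': 85.32042216259906}
side [344.78543073 958.39047398 780.09447772] [  54.29477581    0.51501076 -167.63063713] -0.04672071080410097 [[385.59263142   0.         321.15857794]
 [  0.         385.59263142 193.32150532]
 [  0.           0.           1.        ]]
toolbox [([544.0, 141.0, 137.0], 0.78), ([547.0, 33.0, 145.0], 0.2)]
lid [([547.0, 36.0, 147.0], 0.77), ([539.0, 136.0, 135.0], 0.16)]
dowel [([791.0, 117.0, 35.0], 0.95), ([55
[... 628 characters left out ...]
.         464.78362054 202.31832861]
 [  0.           0.           1.        ]]
toolbox [([549.0, -11.0, 148.0], 0.9), ([743.0, -264.0, 117.0], 0.16)]
lid [([554.0, -13.0, 153.0], 0.64)]
dowel [([792.0, 97.0, 37.0], 0.94), ([599.0, 533.0, 35.0], 0.87), ([777.0, -98.0, 39.0], 0.84), ([557.0, 121.0, 178.0], 0.82), ([332.0, 184.0, 34.0], 0.78)]
tray [([536.0, 346.0, 31.0], 0.89), ([549.0, -12.0, 150.0], 0.18)]
stock_a [([516.0, 333.0, 44.0], 0.88), ([505.0, 374.0, 45.0], 0.86)]
drill [([475.0, -336.0, 190.0], 0.76), ([512.0, 335.0, 44.0], 0.5)]
tape [([733.0, 249.0, 66.0], 0.68)]
glue [([743.0, -262.0, 116.0], 0.82), ([551.0, -10.0, 149.0], 0.61)]
handle [([551.0, -9.0, 150.0], 0.63)]
groove []
```

View pics/side0.png

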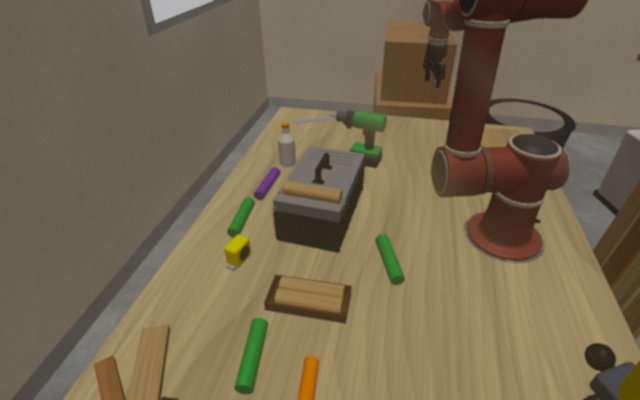

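View pics/top0.png

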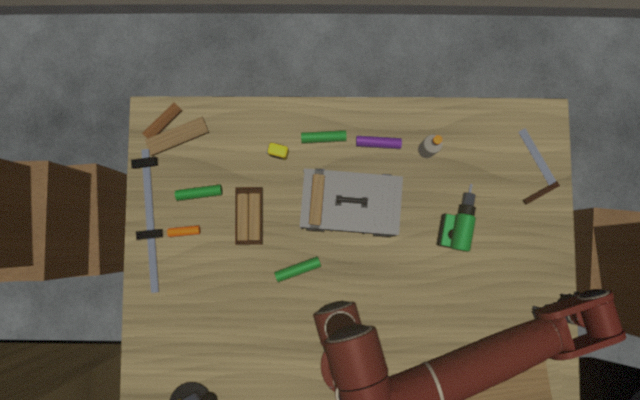

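The side view shows the pale dowel on the lid at (312,190). It could be confused with the green pieces at (241,216), (390,258) and (252,355), the purple at (267,183), the orange at (309,378) and the tray stock at (310,280) and (310,298). Only the pale piece in the groove fits the description; in the top view it is at (317,199).

Run:
```python
from h import *
for n in("top","side"):
    p=dict(np.load("/tmp/"+n+".npz"));P=cloud(p);f=p["frame"].astype(int)
    X,Y,Z=P[...,0],P[...,1],P[...,2]
    def rep(name,m):
        m=cv2.morphologyEx(m.astype(np.uint8),cv2.MORPH_OPEN,np.ones((2,2)))
        k,l,s,c=cv2.connectedComponentsWithStats(m)
        if k<2: print(name,"none");return
        i=1+np.argmax(s[1:,4]);q=P[l==i]
        rc=cv2.minAreaRect(q[:,:2].astype(np.float32))
        d=np.linalg.svd(q[:,:2]-q[:,:2].mean(0),full_matrices=False)[2][0]
        print(n,name,"n",len(q),"mean",q.mean(0).round(1),"rect",np.round(rc[0],1),np.round(rc[1],1),round(rc[2],1),"pca",round(float(np.degrees(np.arctan(d[1]/d[0]))),1),"z95",np.percentile(q[:,2],[5,50,95]).round(1))
    pale=(f[...,0]-f[...,2]>40)
    bx=(abs(X-550)<160)&(abs(Y)<220)
    rep("dowel",bx&(Z>158)&pale)
    rep("lidtop",bx&(Z>138)&(Z<190)&(abs(X-550)<130))
    rep("handle",bx&(Z>175)&~pale)
    ty=(abs(X-510)<160)&(abs(Y-354)<90)
    rep("tray",ty&(Z>15)&(Z<80))
    st=ty&(Z>37)&(Z<80)
    rep("stocks",st)
    rep("drill",(Y<-200)&(Y>-480)&(Z>40)&(X>330)&(X<640)&(Z<215))
    rep("glue",(Y<-200)&(Y>-330)&(Z>40)&(X>680)&(Z<215))
```

```text
Traceback (most recent call last):
numpy.linalg.LinAlgError: SVD did not converge
```

Call:
move_arm(translation=[[0,0,-4],[0,0,-8],[0,0,-11]], yaw=[0,0,0], hand=[1,1,1])

```text
time_s: 1.4
tool_pos: [242.8, -576.2, 369.1]
eef_rot: [179.9, 0.0, 22.8]
force: [-0.1, 0.2, -0.2]
finger_gap: 85.6
grip_force: 0.0
```

```bash
cat > m.py <<'E'
from h import *
def rep(n,P,name,m):
    m=cv2.morphologyEx(m.astype(np.uint8),cv2.MORPH_OPEN,np.ones((3,3)))
    k,l,s,c=cv2.connectedComponentsWithStats(m)
    if k<2: print(name,"none");return
    i=1+np.argmax(s[1:,4]);q=P[l==i];q=q[~np.isnan(q[:,0])]
    rc=cv2.minAreaRect(q[:,:2].astype(np.float32))
    d=np.linalg.svd(q[:,:2]-q[:,:2].mean(0),full_matrices=False)[2][0]
    print(n,name,"n",len(q),"mean",q.mean(0).round(1),"rect",np.round(rc[0],1),np.round(rc[1],1),round(rc[2],1),"pca",round(float(np.degrees(np.arctan(d[1]/d[0]))),1),"z",np.percentile(q[:,2],[5,50,95]).round(1))
E
python3 - <<'E'
from m import *
for n in("top","side"):
    p=dict(np.load("/tmp/"+n+".npz"));P=cloud(p);f=p["frame"].astype(int)
    X,Y,Z=P[...,0],P[...,1],P[...,2]
    pale=(f[...,0]-f[...,2]>40)
    bx=(abs(X-550)<160)&(abs(Y)<220)
    rep(n,P,"dowel",bx&(Z>158)&pale)
    rep(n,P,"lidtop",bx&(Z>138)&(Z<190)&(abs(X-550)<130))
    rep(n,P,"handle",bx&(Z>175)&~pale)
    ty=(abs(X-510)<160)&(abs(Y-354)<90)
    rep(n,P,"tray",ty&(Z>15)&(Z<80))
    rep(n,P,"stocks",ty&(Z>37)&(Z<80))
    rep(n,P,"drill",(Y<-200)&(Y>-480)&(Z>40)&(X>330)&(X<640)&(Z<215))
    rep(n,P,"glue",(Y<-200)&(Y>-330)&(Z>40)&(X>680)&(Z<215))
E
```

```text
top dowel n 555 mean [559.5 118.4 179.6] rect [560.8 118.4] [ 35.9 158.8] 85.3 pca -4.7 z [171.8 179.9 186.2]
top lidtop n 5604 mean [554.9   5.7 153.2] rect [557.8   5.6] [320.7 193.5] 85.5 pca 85.9 z [144.6 150.4 180. ]
top handle n 176 mean [555.4   7.8 198.3] rect [556.1   6.9] [94.4 17.8] 85.5 pca 85.5 z [190.4 199.  203.8]
top tray n 1218 mean [514.5 357.8  39.4] rect [520.8 356.3] [190.6  96. ] 1.6 pca -4.9 z [26.  40.8 48.9]
top stocks n 369 mean [511.3 376.6  43.8] rect [510.5 377.9] [158.8  32. ] 1.1 pca 1.0 z [38.1 43.6 50.2]
top drill n 1400 mean [ 478.8 -339.   162.2] rect [ 496.1 -350.6] [ 64.7 196.7] 78.5 pca -12.5 z [ 56.4 191.4 205.2]
top glue n 374 mean [ 748.1 -264.5  117.3] rect [ 753.6 -270.9] [61.6 58.5] 52.1 pca 45.0 z [ 54.9 115.8 171.9]
side dowel n 720 mean [557.7 131.6 174.9] rect [559.6 125.1] [ 36.4 160.3] 85.8 pca -4.7 z [161.1 176.5 183.6]
side lidtop n 3890 mean [551.1  43.  155. ] rect [557.2   9.1] [323.5 196. ] 85.3 pca 85.7 z [145.2 150.5 181.5]
side handle n 164 mean [553.5  19.5 194.2] rect [554.9  10.2] [96.3 18.7] 85.7 pca 83.0 z [177.9 196.6 201.7]
side tray n 2557 mean [510.5 371.9  36.6] rect [515.  359.8] [202.2  96.7] 0.6 pca 0.2 z [19.8 38.6 46.9]
side stocks n 727 mean [506.8 383.4  44. ] rect [509.9 380.2] [160.7  33.8] 2.1 pca 1.7 z [38.3 44.8 48. ]
side drill n 1265 mean [ 469.5 -329.6  141.4] rect [ 489.9 -347.2] [ 73.  185.1] 80.4 pca -11.7 z [ 55.8 165.6 202.6]
side glue n 998 mean [1660.  -262.1  130.7] rect [1659.6 -265. ] [ 18.  130.1] 1.0 pca -89.6 z [ 50.7 131.9 207. ]
```

```bash
cat >> h.py <<'E'
def go(target,yaw,s=None):
    s=s or readout.sense();M=rot(s["eef_rot"])
    d=M.T@(np.array(target,float)-s["tool_pos"])/10
    dy=(s["eef_rot"][2]-yaw+180)%360-180
    print("shift cm",d.round(2),"yaw rad",round(float(np.radians(dy)),3),"pos",s["tool_pos"].round(1),s["eef_rot"].round(2),"t",s["time_s"],"F",s["force"].round(1))
E
python3 -c "
from h import *
go([560,119,320],-4.6)"
```

```text
shift cm [ 56.23 -51.76   4.77] yaw rad 0.479 pos [ 242.8 -576.2  369.1] [1.7986e+02 2.0000e-02 2.2850e+01] t 1.4 F [-0.1  0.2 -0.2]
```

Call:
move_arm(translation=[[56.2,-51.8,4.8],[56.2,-51.8,4.8],[56.2,-51.8,4.8],[56.2,-51.8,4.8],[56.2,-51.8,4.8],[56.2,-51.8,4.8],[56.2,-51.8,4.8],[56.2,-51.8,4.8],[56.2,-51.8,4.8],[56.2,-51.8,4.8]], yaw=[0.48,0.48,0.48,0.48,0.48,0.48,0.48,0.48,0.48,0.48], hand=[1,1,1,1,1,1,1,1,1,1])

```text
time_s: 2.4
tool_pos: [449.9, -119.8, 335.2]
eef_rot: [180.0, -0.1, -4.7]
force: [0.8, 0.2, 0.3]
finger_gap: 85.4
grip_force: 0.0
```

```bash
python3 -c "
from h import *
go([560,119,320],-4.6)"
```

```text
shift cm [  9.03 -24.7    1.52] yaw rad -0.001 pos [ 449.9 -119.8  335.2] [ 1.7997e+02 -7.0000e-02 -4.6700e+00] t 2.4 F [0.8 0.2 0.3]
```

Call:
move_arm(translation=[[9,-24.7,1.5],[9,-24.7,1.5],[9,-24.7,1.5],[9,-24.7,1.5],[9,-24.7,1.5],[9,-24.7,1.5],[9,-24.7,1.5],[9,-24.7,1.5]], yaw=[0,0,0,0,0,0,0,0], hand=[1,1,1,1,1,1,1,1])

```text
time_s: 3.2
tool_pos: [559.1, 116.6, 319.9]
eef_rot: [180.0, 0.0, -4.7]
force: [0.0, 0.2, 0.0]
finger_gap: 85.5
grip_force: 0.0
```

Run:
```python
from m import *
p=snapshot("wrist");save(p,"w0");np.savez("/tmp/w0",**p)
P=cloud(p);f=p["frame"].astype(int);X,Y,Z=P[...,0],P[...,1],P[...,2]
print(p["position"],p["attitude"])
pale=(f[...,0]-f[...,2]>40);bx=(abs(X-560)<160)&(abs(Y-60)<160)
rep("w",P,"dowel",bx&(Z>160)&(Z<200)&pale)
rep("w",P,"handle",bx&(Z>175)&(Z<220)&~pale)
rep("w",P,"lid",bx&(Z>140)&(Z<158))
go([560,119,179],-4.6)
```

```text
[626.37322655 111.65845432 436.79211195] [-1.54244575e+01  4.17160870e-02 -9.46491956e+01]
w dowel n 7381 mean [566.8 119.1 178.6] rect [560.3 120. ] [ 38.7 159.3] 85.4 pca -4.6 z [171.  180.  182.7]
w handle n 2601 mean [558.6  11.4 196.7] rect [557.1   8. ] [97.4 17.4] 85.5 pca 85.6 z [186.7 198.3 200.4]
w lid n 35654 mean [566.4   1.1 149.2] rect [555.2   3.1] [220.3 191.4] 85.6 pca 64.2 z [147.9 149.1 150.6]
shift cm [ 0.07 -0.31 14.12] yaw rad -0.002 pos [559.  116.1 320.2] [ 1.7997e+02 -1.0000e-02 -4.7200e+00] t 3.25 F [ 1.  -0.4  0.8]
```

View pics/w0.png

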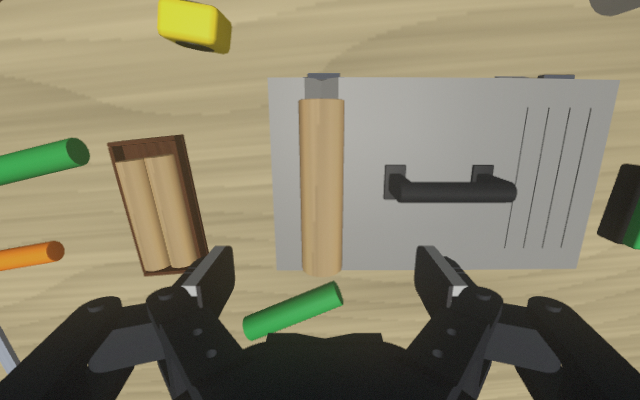

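The close wrist view shows the pale dowel at (322,185) in the groove, the handle at (450,190), and the tray with its two pieces at (160,205). The choice is confirmed.

Call:
move_arm(translation=[[0,-0.35,4],[0.1,-0.35,8],[0.1,-0.35,11],[0.1,-0.35,13],[0.1,-0.35,14],[0.1,-0.35,14],[0.1,-0.35,14]], yaw=[0,0,0,0,0,0,0], hand=[1,1,1,1,1,1,1])

```text
time_s: 3.95
tool_pos: [561.2, 119.9, 181.5]
eef_rot: [-180.0, -0.1, -4.7]
force: [0.2, 0.3, -0.9]
finger_gap: 85.1
grip_force: 0.0
```

Run:
```python
from m import *
go([560,119.5,179],-4.6)
p=dict(np.load("/tmp/w0.npz"));P=cloud(p);X,Y,Z=P[...,0],P[...,1],P[...,2]
ty=(abs(X-515)<125)&(abs(Y-359)<65)
rep("w",P,"tray",ty&(Z>12)&(Z<80)); rep("w",P,"stocks",ty&(Z>33)&(Z<80))
f=p["frame"];g=ty&(Z>36)
# profile across y in tray frame
c,s=np.cos(np.radians(1.3)),np.sin(np.radians(1.3))
for nm in("w0","side","top"):
    p=dict(np.load(f"/tmp/{nm}.npz"));P=cloud(p);X,Y,Z=P[...,0]-515,P[...,1]-359,P[...,2]
    a=c*X+s*Y;b=-s*X+c*Y
    m=(abs(a)<60)&(abs(b)<60)
    print(nm,[(k,round(float(np.median(Z[m&(abs(b-k)<1.5)])),1)) for k in range(-52,53,4) if (m&(abs(b-k)<1.5)).sum()>3])
    for lo,hi in((-95,-30),(-30,30),(30,95)):
        mm=(a>lo)&(a<hi)&(abs(b)<60); print(lo,[(k,round(float(np.median(Z[mm&(abs(b-k)<1)])),1)) for k in range(-10,11,2) if (mm&(abs(b-k)<1)).sum()>1])
```

```text
shift cm [-0.12  0.05  0.25] yaw rad -0.002 pos [561.2 119.9 181.5] [-1.7998e+02 -1.2000e-01 -4.7100e+00] t 3.95 F [ 0.2  0.3 -0.9]
w tray n 8510 mean [521.2 350.6  36.8] rect [516.1 358.9] [202.8  96.1] 0.7 pca 0.0 z [20.3 39.7 45.6]
w stocks n 2820 mean [515.  373.4  41.9] rect [510.5 376.5] [160.6  35.2] 0.6 pca 0.9 z [34.8 43.1 45.9]
w0 [(-52, -0.6), (-48, 12.7), (-44, 29.4), (-40, 29.6), (-36, 37.0), (-32, 41.3), (-28, 43.7), (-24, 45.0), (-20, 45.3), (-16, 44.6), (-12, 43.3), (-8, 40.5), (-4, 35.9), (0, 31.3), (4, 36.8), (8, 41.0), (12, 43.6), (16, 44.7), (20, 45.3), (24, 44.8), (28, 43.9), (32, 41.1), (40, 29.9), (44, 29.4)]
-95 [(-10, 41.8), (-8, 40.6), (-6, 38.8), (-4, 35.1), (-2, 26.3), (0, 30.8), (2, 32.8), (4, 36.4), (6, 39.1), (8, 40.6), (10, 42.1)]
-30 [(-10, 41.9), (-8, 40.3), (-6, 39.2), (-4, 35.7), (-2, 33.2), (0, 30.8), (2, 33.5), (4, 37.0), (6, 39.5), (8, 41.0), (10, 42.4)]
30 [(-10, 41.5), (-8, 40.3), (-6, 6.3), (-4, 6.1), (-2, 5.7), (0, 29.7), (2, 33.2), (4, 36.3), (6, 38.9), (8, 40.9), (10, 42.2)]
side [(-48, 28.3), (-44, 29.5), (-36, 38.9), (-32, 41.7), (-28, 4
[... 579 characters left out ...]
.4)]
top [(-52, -0.8), (-48, 23.2), (-44, 27.6), (-40, 29.3), (-36, 39.3), (-32, 43.6), (-28, 44.9), (-24, 46.0), (-20, 43.9), (-16, 46.3), (-12, 42.6), (-8, 39.4), (-4, 32.0), (0, 33.6), (4, 38.9), (8, 42.2), (12, 44.5), (16, 45.5), (20, 45.2), (24, 44.9), (28, 43.0), (32, 39.1), (36, 33.7), (40, 29.6), (44, 28.8), (52, 0.4)]
-95 [(-10, 42.1), (-8, 8.1), (-6, 38.4), (-4, 29.4), (-2, 30.7), (0, 26.2), (2, 33.3), (4, 37.1), (6, 43.5), (8, 39.1), (10, 41.8)]
-30 [(-10, 40.1), (-6, 38.6), (-2, 30.3), (0, 34.6), (2, 32.6), (4, 38.9), (6, 43.6), (8, 38.1), (10, 43.9)]
30 [(-10, 39.3), (-8, 3.7), (-6, 33.2), (-4, 18.5), (-2, 29.5), (0, 35.2), (2, 29.8), (4, 36.2), (6, 44.3), (8, 38.7), (10, 43.1)]
```

Call:
move_arm(translation=[[-0.1,0,0.1],[-0.1,0,0.1],[-0.1,0,0.1],[-0.1,0,0.1],[-0.1,0,0.1],[-0.1,0,0.1],[-0.1,0,0.1],[-0.1,0,0.1]], yaw=[0,0,0,0,0,0,0,0], hand=[-0.3,-0.3,-0.3,-0.3,-0.3,-0.3,-0.3,-0.3], force=30)

```text
time_s: 4.75
tool_pos: [560.0, 119.2, 180.4]
eef_rot: [179.8, -0.1, -4.7]
force: [-2.4, -6.0, 4.8]
finger_gap: 38.9
grip_force: 30.9
```

Call:
move_arm(translation=[[-0.1,0,-1],[-0.1,0,-3],[-0.1,0,-5],[-0.1,0,-5]], yaw=[0,0,0,0], hand=[-0.3,-0.3,-0.3,-0.3])

```text
time_s: 5.15
tool_pos: [560.2, 121.2, 232.9]
eef_rot: [-179.9, -0.4, -4.6]
force: [0.0, -0.1, 0.3]
finger_gap: 38.5
grip_force: 30.6
```

Run:
```python
from m import *
s=readout.sense();print(s["finger_gap"],s["grip_force"])
p=snapshot("side");P=cloud(p);f=p["frame"].astype(int);X,Y,Z=P[...,0],P[...,1],P[...,2]
pale=(f[...,0]-f[...,2]>40)
rep("side",P,"dowel",(abs(X-560)<120)&(abs(Y-120)<60)&(Z>175)&(Z<250)&pale)
rep("side",P,"lid",(abs(X-560)<120)&(abs(Y)<100)&(Z>130)&(Z<160))
p=snapshot("wrist");save(p,"w1");P=cloud(p);f=p["frame"].astype(int);X,Y,Z=P[...,0],P[...,1],P[...,2]
pale=(f[...,0]-f[...,2]>40)
rep("w",P,"dowel",(abs(X-560)<120)&(abs(Y-120)<60)&(Z>175)&(Z<250)&pale)
go([515.5,359,160],1.0)
```

```text
38.458866031217596 30.578375458717346
side dowel n 368 mean [516.5 137.2 226.8] rect [520.5 129.9] [39.6 83.4] 78.6 pca -6.4 z [212.6 228.5 235.8]
side lid n 1160 mean [522.   14.2 149.6] rect [554.2  -0.6] [212.8 191.5] 85.5 pca 55.3 z [146.7 149.9 152.4]
w dowel n 21575 mean [590.6 119.2 229.4] rect [580.3 120.1] [ 39.5 118.9] 85.5 pca -4.6 z [221.9 230.8 233.1]
shift cm [ -6.22 -23.38   6.92] yaw rad -0.098 pos [558.6 120.9 229.1] [-1.7998e+02 -4.0000e-02 -4.6300e+00] t 5.25 F [-0.1 -0.4 -2.4]
```

View pics/w1.png

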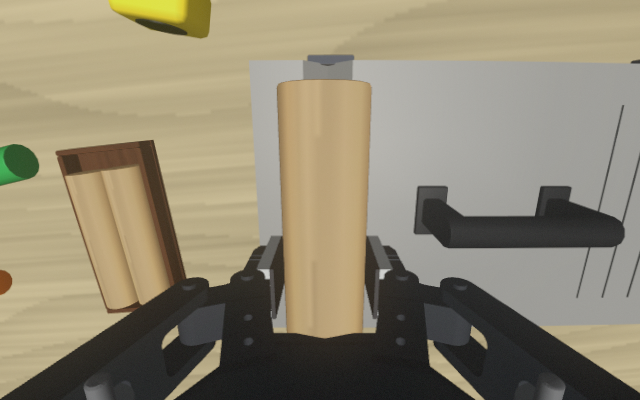

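The dowel is held level between the pads at (322,200), clear of the lid; the tray pile shows at (120,230).

Call:
move_arm(translation=[[-1.0,-4,0],[-2,-8,0],[-3.2,-12,0],[-4.4,-16,0],[-5.6,-20,2],[-6.2,-23.4,4.5],[-6.2,-23.4,7],[-6.2,-23.4,8.5],[-6.2,-23.4,8.5],[-6.2,-23.4,8.5]], yaw=[0,-0.03,-0.06,-0.09,-0.1,-0.1,-0.1,-0.1,-0.1,-0.1], hand=[-0.3,-0.3,-0.3,-0.3,-0.3,-0.3,-0.3,-0.3,-0.3,-0.3])

```text
time_s: 6.25
tool_pos: [515.8, 358.2, 143.7]
eef_rot: [180.0, 0.0, 1.0]
force: [0.9, 0.4, -1.6]
finger_gap: 38.6
grip_force: 30.9
```

```bash
cat > t.py <<'E'
from m import *
go([515.5,359,78],1.0)
p=snapshot("wrist");save(p,"w2");P=cloud(p);f=p["frame"].astype(int);X,Y,Z=P[...,0],P[...,1],P[...,2]
pale=(f[...,0]-f[...,2]>40)
rep("w",P,"dowel",(abs(X-530)<120)&(abs(Y-359)<60)&(Z>80)&(Z<180)&pale)
rep("w",P,"tray",(abs(X-515)<125)&(abs(Y-359)<65)&(Z>12)&(Z<60))
m=(abs(X-515)<125)&(abs(Y-359)<65)&(Z>25)&(Z<33)
print("rims y",[ (k,np.percentile(Y[m&(abs(X-k)<10)],[2,98]).round(1)) for k in (480,540,580,600) if (m&(abs(X-k)<10)).sum()>5], "xmax",np.percentile(X[m],[1,99]) )
p=snapshot("side");P=cloud(p);f=p["frame"].astype(int);X,Y,Z=P[...,0],P[...,1],P[...,2]
rep("side",P,"dowel",(abs(X-530)<120)&(abs(Y-359)<60)&(Z>80)&(Z<180)&(f[...,0]-f[...,2]>40))
E
python3 t.py
```

```text
shift cm [-0.02 -0.08  6.57] yaw rad 0.0 pos [515.8 358.2 143.7] [1.7998e+02 4.0000e-02 1.0200e+00] t 6.25 F [ 0.9  0.4 -1.6]
w dowel n 21710 mean [547.1 359.4 142. ] rect [536.8 359.1] [118.7  40.2] 1.1 pca 1.1 z [134.4 143.4 145.8]
w tray n 6209 mean [565.2 358.5  30.4] rect [552.3 359. ] [131.   94.3] 1.1 pca 9.5 z [22.1 29.2 39.9]
rims y [(480, array([311.7, 404.8])), (540, array([312.3, 405.1])), (580, array([313.4, 405.8])), (600, array([313.6, 406.3]))] xmax [418.71085919 616.99581578]
side dowel n 591 mean [470.7 368.4 139.1] rect [471.6 358.8] [74.2 48.9] 8.2 pca 2.6 z [121.3 141.8 148.1]
```

View pics/w2.png

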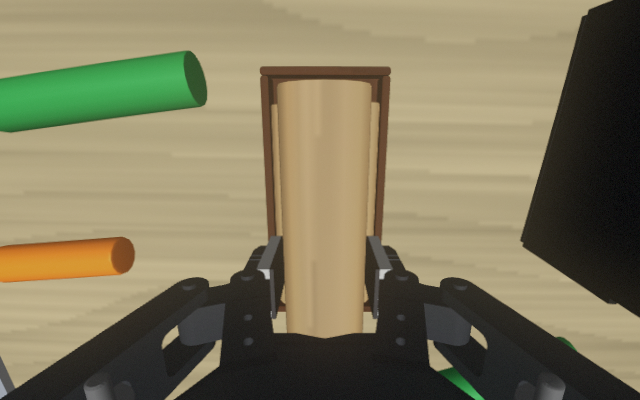

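The dowel, at (322,200), is centred over the tray at (325,190) and parallel to it. Lowering.

Call:
move_arm(translation=[[0,0,2],[0,0,4],[0,0,5.5],[0,0,6],[0,0,6.2],[0,0,6.2]], yaw=[0,0,0,0,0,0], hand=[-0.3,-0.3,-0.3,-0.3,-0.3,-0.3])

```text
time_s: 6.95
tool_pos: [516.2, 359.1, 82.7]
eef_rot: [-180.0, -0.1, 1.1]
force: [0.4, 0.8, -0.7]
finger_gap: 38.7
grip_force: 30.9
```

Call:
move_arm(translation=[[0,0,0.1],[0,0,0.2],[0,0,0.2]], yaw=[0,0,0], hand=[-0.3,-0.3,-0.3])

```text
time_s: 7.25
tool_pos: [515.9, 359.1, 80.4]
eef_rot: [-180.0, -0.0, 1.1]
force: [0.5, -0.7, -1.5]
finger_gap: 38.6
grip_force: 30.9
```

Call:
move_arm(translation=[[0,0,0.1],[0,0,0.1],[0,0,0.1]], yaw=[0,0,0], hand=[-0.3,-0.3,-0.3])

```text
time_s: 7.55
tool_pos: [515.7, 358.9, 78.9]
eef_rot: [180.0, 0.0, 1.1]
force: [-0.5, 0.3, -2.1]
finger_gap: 39.1
grip_force: 30.9
```

Call:
move_arm(translation=[[0,0,0.1],[0,0,0.1],[0,0,0.1]], yaw=[0,0,0], hand=[-0.3,-0.3,-0.3])

```text
time_s: 7.85
tool_pos: [515.9, 359.0, 78.3]
eef_rot: [-180.0, -0.0, 1.1]
force: [-1.4, -0.7, 0.8]
finger_gap: 38.8
grip_force: 31.0
```

Call:
move_arm(translation=[[0,0,0.1],[0,0,0.1],[0,0,0.1]], yaw=[0,0,0], hand=[-0.3,-0.3,-0.3])

```text
time_s: 8.15
tool_pos: [515.9, 359.0, 78.3]
eef_rot: [180.0, -0.0, 1.1]
force: [-3.6, -1.6, 6.0]
finger_gap: 38.8
grip_force: 31.6
```

Call:
move_arm(translation=[[0,0,0.1],[0,0,0.1],[0,0,0.1]], yaw=[0,0,0], hand=[-0.3,-0.3,-0.3])

```text
time_s: 8.45
tool_pos: [515.9, 359.1, 78.2]
eef_rot: [180.0, 0.0, 1.1]
force: [-6.3, -2.8, 10.0]
finger_gap: 38.9
grip_force: 32.1
```

Call:
move_arm(translation=[[0,0,-0.15],[0,0,-0.15],[0,0,-0.15],[0,0,-0.15],[0,0,-0.15],[0,0,-0.15],[0,0,-0.15],[0,0,-0.15]], yaw=[0,0,0,0,0,0,0,0], hand=[-0.1,-0.08,-0.05,0,0.1,0.25,0.4,0.5])

```text
time_s: 9.25
tool_pos: [515.7, 358.9, 77.4]
eef_rot: [-180.0, 0.0, 1.1]
force: [-0.1, -0.9, 0.4]
finger_gap: 64.4
grip_force: 0.0
```

Call:
move_arm(translation=[[0,0,0],[0,0,0],[0,0,-2],[0,0,-5],[0,0,-9],[0,0,-13],[0,0,-17],[0,0,-18],[0,0,-18]], yaw=[0,0,0,0,0,0,0,0,0], hand=[0.6,0.6,0.6,0.6,0.6,0.6,0.6,0.6,0.6])

```text
time_s: 10.15
tool_pos: [516.7, 359.5, 260.4]
eef_rot: [-179.9, -0.3, 1.1]
force: [-0.1, -1.1, -0.0]
finger_gap: 68.3
grip_force: 0.0
```

```bash
cat > c.py <<'E'
from m import *
import sys
for n in sys.argv[1:]:
    p=snapshot(n);save(p,n+"_c");P=cloud(p);f=p["frame"].astype(int);X,Y,Z=P[...,0],P[...,1],P[...,2]
    pale=(f[...,0]-f[...,2]>40)
    t=(abs(X-515)<125)&(abs(Y-359)<65)
    rep(n,P,"dowel",t&(Z>60)&(Z<110)&pale)
    rep(n,P,"tray",t&(Z>12)&(Z<60))
    a=t&(abs(X-515)<70)
    print([(k,round(float(np.median(Z[a&(abs(Y-k)<1.5)])),1)) for k in range(315,404,4) if (a&(abs(Y-k)<1.5)).sum()>3])
    b=(abs(X-555)<140)&(abs(Y-8)<160)
    rep(n,P,"handle",b&(Z>172)&(Z<220));rep(n,P,"lid",b&(Z>140)&(Z<158))
E
python3 c.py wrist side
python3 -c "
from h import *
go([559,8,300],-4.5)"
```

```text
wrist dowel n 5631 mean [522.4 358.8  75.4] rect [516.5 358.7] [159.2  39.5] 0.9 pca 1.0 z [66.5 76.8 79.7]
wrist tray n 6975 mean [522.6 358.2  36. ] rect [516.3 358.2] [200.4  94.2] 1.0 pca 1.6 z [25.5 37.7 45.2]
[(315, 270.6), (319, 284.0), (323, 274.3), (327, 265.4), (331, 311.3), (335, 315.7), (339, 321.4), (343, 323.2), (347, 319.1), (351, 318.8), (355, 316.1), (359, 316.6), (363, 316.4), (367, 316.7), (371, 319.1), (375, 324.1), (379, 324.3), (383, 318.5), (387, 314.4), (391, 308.5), (395, 267.0), (399, 273.3), (403, 264.9)]
handle none
wrist lid n 10337 mean [577.4 152.8 148.4] rect [567.8 146.9] [192.1  42.2] 0.0 pca -0.0 z [143.9 148.8 150. ]
side dowel n 977 mean [514.3 367.5  74. ] rect [515.2 362. ] [159.9  38.3] 0.9 pca 1.2 z [63.3 75.7 80.5]
side tray n 1799 mean [505.5 387.7  35.1] rect [515.4 361. ] [203.4  93.8] 1.7 pca 5.8 z [15.9 34.8 49.2]
[(315, 553.5), (319, 553.9), (323, 287.2), (327, 535.8), (331, 549.0), (335, 544.7), (339, 538.1), (343, 525.5), (347, 523.0), (351, 335.6), (355, 335.2), (359, 81.2), (363, 81.6), (367, 79.7), (371, 77.1), (375, 70.7), (379, 69.0), (383, 400.7), (387, 444.5), (391, 429.0), (395, 403.1), (399, 371.4), (403, 29.0)]
side handle n 69 mean [548.9 -13.6 195.2] rect [551.   -6.7] [16.4 62.5] 0.0 pca 88.1 z [178.8 197.5 201.2]
side lid n 1642 mean [505.9  -6.7 149.6] rect [526.4 -16.1] [269.4 139.6] 85.8 pca -89.3 z [144.9 150.  152.5]
shift cm [ 3.72 35.14 -4.4 ] yaw rad 0.097 pos [515.1 358.6 255.7] [1.7994e+02 1.2000e-01 1.0700e+00] t 10.25 F [-0.1 -0.4 -0.9]
```

View pics/wrist_c.png

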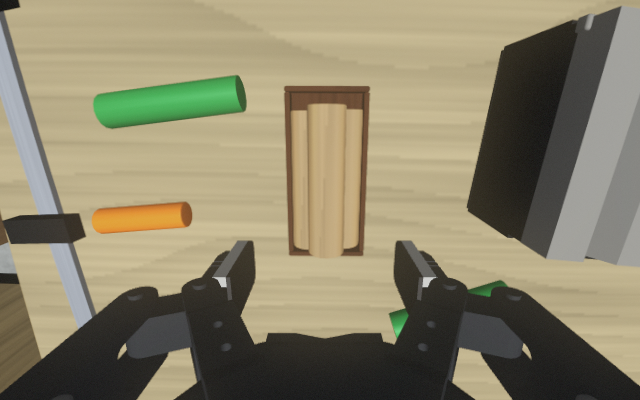

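The dowel lies in the gap at (327,180), with pale stock visible on both sides of it and the walls parallel. It measures (516.5, 358.7), axis about 60 mm; the tray centre is (516.3, 358.2). Next is the handle.

Call:
move_arm(translation=[[0,0,-2],[0.5,5,-3],[1,10,-4],[1.5,15,-4],[2,20,-4],[3,25,-4],[3.6,30,-4],[3.6,33,-4],[3.6,35.1,-4],[3.6,35.1,-4]], yaw=[-0.15,-0.3,-0.45,-0.6,-0.75,-0.9,-1.05,-1.2,-1.35,-1.473], hand=[0.4,0.4,0.4,0.4,0.4,0.4,0.4,0.4,0.4,0.4])

```text
time_s: 11.25
tool_pos: [557.3, 5.3, 293.8]
eef_rot: [-179.7, 0.1, 83.2]
force: [0.4, 0.1, -0.0]
finger_gap: 60.0
grip_force: 0.0
```

Run:
```python
from m import *
print(readout.sense()["joints"].round(1))
p=snapshot("wrist");save(p,"w3");P=cloud(p);X,Y,Z=P[...,0],P[...,1],P[...,2]
b=(abs(X-555)<140)&(abs(Y-8)<175)
rep("w",P,"handle",b&(Z>180)&(Z<212));rep("w",P,"lid",b&(Z>142)&(Z<158))
for n in("top","side"):
    p=snapshot(n);P=cloud(p);X,Y,Z=P[...,0],P[...,1],P[...,2]
    rep(n,P,"lid",(abs(X-555)<140)&(abs(Y-8)<175)&(Z>135)&(Z<158))
go([557,8,197],85.5)
```

```text
[-7.1 -7.2 98.8 -0.1 88.7 -0.3]
w handle n 3002 mean [556.8  11.6 197.8] rect [556.4   8.2] [95.9 18. ] 85.5 pca 85.4 z [192.8 198.6 200.4]
w lid n 47388 mean [556.4   9.6 149.2] rect [553.9 -20.1] [265.1 191.1] 85.5 pca 83.9 z [147.8 149.2 150.7]
top lid n 1804 mean [562.6 113.  148.2] rect [566.6 111. ] [109.1 194. ] 85.6 pca -2.9 z [139.4 148.7 154.8]
side lid n 3885 mean [552.5  38.1 148.7] rect [557.5   7.1] [326.7 197.2] 85.6 pca 84.5 z [139.4 149.7 152.2]
shift cm [-0.05  0.01  9.76] yaw rad -0.046 pos [557.4   8.4 294.6] [-1.7974e+02 -1.0000e-02  8.2890e+01] t 11.4 F [-0.3  0.3 -0.7]
```

View pics/w3.png

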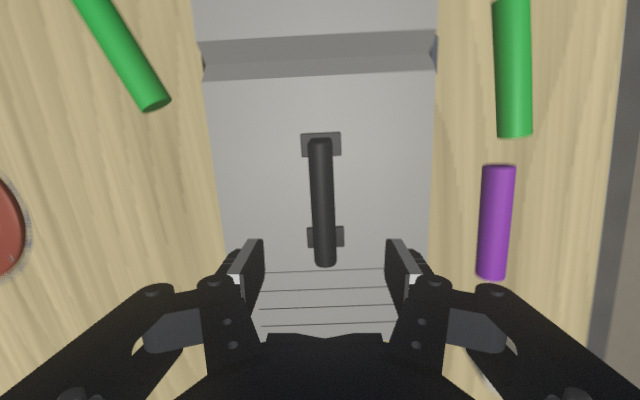

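The handle bar is at (321,200), between the open pads at (245,270) and (405,270).

Call:
move_arm(translation=[[-0.1,0,0],[-0.1,0,4],[-0.1,0,7],[-0.1,0,9],[-0.1,0,9.6],[-0.1,0,9.6],[-0.1,0,9.6]], yaw=[-0.04,-0.04,-0.04,-0.04,-0.04,-0.04,-0.04], hand=[0.4,0.4,0.4,0.4,0.4,0.4,0.4])

```text
time_s: 12.1
tool_pos: [558.8, 8.0, 202.5]
eef_rot: [179.9, 0.0, 85.4]
force: [-0.2, -0.1, -0.5]
finger_gap: 60.0
grip_force: 0.0
```

```bash
python3 -c "
from h import *
go([556.4,8.2,197.5],85.5)"
```

```text
shift cm [ 0.   -0.24  0.5 ] yaw rad -0.002 pos [558.8   8.  202.5] [179.91   0.    85.38] t 12.1 F [-0.2 -0.1 -0.5]
```

Call:
move_arm(translation=[[0,-0.2,0.3],[0,-0.2,0.3],[0,-0.2,0.3],[0,-0.2,0.3]], yaw=[0,0,0,0], hand=[0.4,0.4,0.4,0.4])

```text
time_s: 12.5
tool_pos: [556.4, 7.8, 199.0]
eef_rot: [180.0, -0.0, 85.4]
force: [-0.0, 0.5, 0.0]
finger_gap: 60.0
grip_force: 0.0
```

Call:
move_arm(translation=[[0,0,0],[0,0,0],[0,0,0],[0,0,0],[0,0,0],[0,0,0],[0,0,0]], yaw=[0,0,0,0,0,0,0], hand=[-0.8,-0.8,-0.8,-0.8,-0.8,-0.8,-0.8], force=40)

```text
time_s: 13.2
tool_pos: [555.9, 7.8, 198.6]
eef_rot: [-179.9, 0.0, 85.4]
force: [-5.4, 0.6, 4.1]
finger_gap: 16.7
grip_force: 39.2
```

Run:
```python
from h import *
s=readout.sense();go([556.4,8.2,197.5],85.5,s);print(s["finger_gap"],s["grip_force"],s["force"])
M=rot(s["eef_rot"]);u=np.array([np.cos(np.radians(-4.5)),np.sin(np.radians(-4.5)),0])
r0=np.hypot(95,77);a0=np.arctan2(77,95)
for th in range(5,56,5):
    a=a0+np.radians(th);w=u*(r0*np.cos(a)-95)+np.array([0,0,r0*np.sin(a)-77])
    print(th,(M.T@w/10).round(2))
```

```text
shift cm [0.04 0.05 0.11] yaw rad -0.002 pos [555.9   7.8 198.6] [-179.94    0.     85.39] t 13.2 F [-5.4  0.6  4.1]
16.669243312265078 39.155879616737366 [-5.44577462  0.64711372  4.14567671]
5 [-0.   -0.71 -0.8 ]
10 [-0.   -1.48 -1.53]
15 [-0.   -2.32 -2.19]
20 [-0.01 -3.21 -2.78]
25 [-0.01 -4.15 -3.29]
30 [-0.01 -5.13 -3.71]
35 [-0.01 -6.14 -4.05]
40 [-0.01 -7.18 -4.3 ]
45 [-0.02 -8.23 -4.45]
50 [-0.02 -9.3  -4.52]
55 [ -0.02 -10.36  -4.49]
```

Call:
move_arm(translation=[[0,-0.25,-0.3],[0,-0.71,-0.8],[0,-1.1,-1.17],[0,-1.48,-1.53],[0,-1.9,-1.86],[0,-2.32,-2.19],[0,-2.76,-2.5],[0,-3.21,-2.78],[0,-3.21,-2.78]], yaw=[0,0,0,0,0,0,0,0,0], hand=[-0.8,-0.8,-0.8,-0.8,-0.8,-0.8,-0.8,-0.8,-0.8])

```text
time_s: 14.1
tool_pos: [525.4, 10.3, 228.2]
eef_rot: [179.7, 0.0, 85.4]
force: [5.5, -0.7, -0.4]
finger_gap: 16.3
grip_force: 39.9
```

Call:
move_arm(translation=[[0,-0.46,-0.26],[0,-0.94,-0.51],[0,-1.42,-0.73],[0,-1.92,-0.93],[0,-2.42,-1.11],[0,-2.93,-1.27],[0,-3.45,-1.4],[0,-3.97,-1.52],[0,-3.97,-1.52]], yaw=[0,0,0,0,0,0,0,0,0], hand=[-0.8,-0.8,-0.8,-0.8,-0.8,-0.8,-0.8,-0.8,-0.8])

```text
time_s: 15.0
tool_pos: [487.5, 13.3, 246.5]
eef_rot: [179.3, 0.0, 85.4]
force: [5.8, -0.3, 9.1]
finger_gap: 16.8
grip_force: 39.5
```

```bash
cat > a.py <<'E'
from m import *
s=readout.sense();print(s["tool_pos"].round(1),s["eef_rot"].round(1),s["force"].round(1),s["finger_gap"],s["grip_force"])
c=np.cos(np.radians(-4.5));sn=np.sin(np.radians(-4.5))
for n in ("top","side"):
    p=snapshot(n);save(p,n+"_a");P=cloud(p);X,Y,Z=P[...,0]-556.6,P[...,1]-8,P[...,2]
    a=c*X+sn*Y;b=-sn*X+c*Y
    for lo,hi in((-150,-60),(50,95),(135,155)):
        m=(b>lo)&(b<hi)&(a>-110)&(a<70)&(Z>155)&(Z<330)
        if m.sum()<30: print(n,lo,"few");continue
        q=np.c_[a[m],Z[m]];best=None
        for _ in range(300):
            i,j=np.random.randint(len(q),size=2);d=q[j]-q[i];L=np.hypot(*d)
            if L<30: continue
            k=abs((q-q[i])@np.array([-d[1],d[0]])/L)<3
            if best is None or k.sum()>best.sum(): best=k
        if best is None: continue
        w=q[best]-q[best].mean(0);v=np.linalg.svd(w,full_matrices=False)[2][0]
        print(n,lo,best.sum(),"/",len(q),"lid deg",round(float(np.degrees(np.arctan2(v[1],v[0])))%180,1))
E
python3 a.py
```

```text
[487.5  13.3 246.5] [179.3   0.   85.4] [ 5.8 -0.3  9.1] 16.827435489150343 39.483802914619446
top -150 664 / 1057 lid deg 38.1
top 50 455 / 677 lid deg 38.5
top 135 242 / 332 lid deg 38.2
side -150 341 / 373 lid deg 38.2
side 50 586 / 621 lid deg 38.1
side 135 302 / 312 lid deg 38.2
```

View pics/side_a.png

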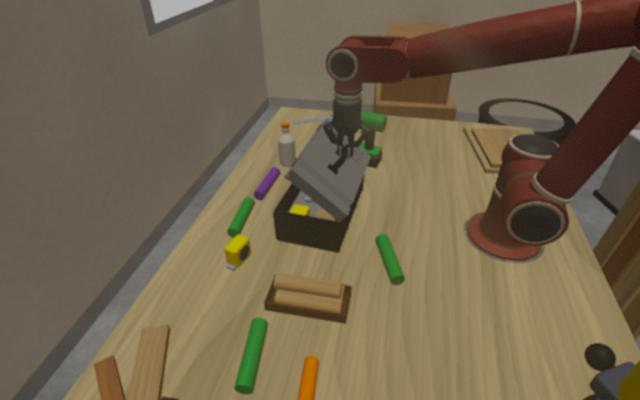

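The lid stands at 38° with the handle gripped at (343,155), and the dowel is still on the pile at (310,285). About 12° to go.

Call:
move_arm(translation=[[0,-0.5,-0.15],[0,-1,-0.25],[0,-1.5,-0.3],[0,-2,-0.35],[0,-2.5,-0.4],[0,-2.5,-0.4],[0,-2.5,-0.4],[0,-2.5,-0.4]], yaw=[0,0,0,0,0,0,0,0], hand=[-0.8,-0.8,-0.8,-0.8,-0.8,-0.8,-0.8,-0.8])

```text
time_s: 15.9
tool_pos: [462.5, 15.3, 250.2]
eef_rot: [179.4, 0.0, 85.4]
force: [4.5, -0.7, 8.7]
finger_gap: 16.5
grip_force: 41.3
```

```bash
python3 a.py; python3 c.py top side
```

```text
[462.5  15.3 250.2] [179.4   0.   85.4] [ 4.5 -0.7  8.7] 16.460925740843653 41.254974603652954
top -150 641 / 992 lid deg 49.9
top 50 421 / 606 lid deg 50.1
top 135 216 / 300 lid deg 50.3
side -150 236 / 295 lid deg 50.0
side 50 528 / 573 lid deg 50.2
side 135 280 / 300 lid deg 50.1
top dowel n 565 mean [515.9 355.1  75.7] rect [517.2 356.6] [159.2  38.9] 1.0 pca 0.8 z [64.5 76.  83.7]
top tray n 376 mean [522.3 325.8  39.4] rect [523.9 324.6] [ 30.3 178.3] 89.8 pca -2.4 z [25.4 40.5 49.7]
[(319, 31.1), (323, 38.9), (327, 43.2), (331, 44.9), (335, 44.1), (339, 63.7), (343, 72.8), (347, 77.1), (351, 79.4), (355, 79.2), (359, 80.2), (363, 79.3), (367, 76.5), (371, 74.1), (375, 70.6), (383, 44.8), (387, 41.1), (391, 41.5), (395, 36.2), (399, 29.6), (403, 28.3)]
top handle n 364 mean [495.3 119.5 196. ] rect [497.1 119.5] [92.8 46.6] 86.5 pca 86.2 z [175.1 195.6 217.2]
top lid n 59 mean [461.7 138.3 149.6] rect [460.2 138.9] [16.7 48.9] 27.0 pca -63.6 z [141.1 150.6 157.4]
side dowel n 976 mean [514.1 367.5  74. ] rect [515.2 362.2] [160.3  37.8] 1.5 pca 1.2 z [62.8 75.9 80.3]
side tray n 1777 mean [505.5 387.6  35.1] rect [515.5 361.7] [204.3  93.5] 2.2 pca 5.8 z [16.3 34.7 49. ]
[(343, 72.7), (347, 76.3), (351, 77.7), (355, 79.1), (359, 79.7), (363, 79.1), (367, 77.7), (371, 73.9), (375, 67.2), (379, 59.8), (383, 45.6), (387, 44.8), (391, 41.5), (395, 37.2), (399, 31.5), (403, 18.7)]
side handle n 641 mean [487.7  89.1 194.1] rect [488.8  55.3] [226.3  49.7] 83.5 pca 78.8 z [174.2 192.4 217.1]
side lid n 324 mean [443.7  12.7 148.9] rect [441.5  -8.2] [269.4  22. ] 83.2 pca 84.3 z [141.  149.  156.9]
```

50.1°. Let it settle, check that it stays steady, then hand in.

Call:
move_arm(translation=[[0,0,0],[0,0,0],[0,0,0],[0,0,0],[0,0,0],[0,0,0],[0,0,0],[0,0,0],[0,0,0],[0,0,0]], yaw=[0,0,0,0,0,0,0,0,0,0], hand=[-0.8,-0.8,-0.8,-0.8,-0.8,-0.8,-0.8,-0.8,-0.8,-0.8])

```text
time_s: 17.1
tool_pos: [462.5, 15.3, 250.2]
eef_rot: [179.4, 0.0, 85.4]
force: [4.9, -0.1, 8.4]
finger_gap: 16.5
grip_force: 41.3
```

```bash
python3 a.py && python3 -c "
from rig import r
print(r.sign_off())"
```

```text
[462.5  15.3 250.2] [179.4   0.   85.4] [ 4.9 -0.1  8.4] 16.488731228509696 41.258193254470825
top -150 640 / 1004 lid deg 50.3
top 50 435 / 610 lid deg 50.0
top 135 219 / 297 lid deg 50.3
side -150 242 / 302 lid deg 50.0
side 50 532 / 578 lid deg 50.2
side 135 275 / 296 lid deg 50.2
the job is handed in; nothing more can be done
None
```

I handed the job in at about 17 s: the sawn piece rests in the gap on the pile, and the fingers hold the lid open and steady at about 50° by its handle; the sign-off returned no verdict.

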